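# Clamp a circuit board with the ratchet-lever board clamp

### The arm

A 6-joint arm with a two-finger parallel gripper is mounted at the origin on the work surface. World frame = base frame: x ahead of the robot, y to its left, z up, the work surface at z = 0. Lengths are in mm, angles in rad, forces in N, time in s.
With the tool pointing down it reaches from about 275 to 825 mm from the base axis. Payload 5.2 kg.
Tool frame: the origin (TCP) lies at the very end of the fingers, on their centre line; the grasp point (between the pads) lies 19 mm behind it; z points along the fingers, y is the direction in which the jaws open and shut (so a half turn about z gives the same grasp; the last joint's range is limited). The gripper opens to 93 mm and grips with 3 to 60 N. Pads are 15 mm wide; open, the fingers measure 128 mm over their backs; the gripper's body (75 mm by 188 mm) begins 65 mm behind the grasp point.
Start: joints at [1.077, 0.259, 1.535, -0, 1.348, -0.203], TCP at [157.673, 526.92, 218.653] pointing down, gripper open.
Joint ranges: [-3.14, 3.14], [-0.91, 2.08], [0.19, 2.58], [-1.22, 4.36], [0.22, 2.71], [-3.12, 3.12]. Speed limits (rad/s): [2.57, 2.57, 3.14, 3.14, 3.14, 3.14].

### API

Orientations are given as [roll, pitch, yaw] about the fixed x, y, z axes, in that order (R = Rz(yaw) Ry(pitch) Rx(roll)).
In Python, from bench import robot gives the robot as it stands. The module is installed in compiled form; this text tells all that it offers. Calls block until the motion is done:
- robot.move_ptp(position, orientation): joint-space move of the TCP to a pose.
- robot.move_linear(position, ori=None, speed=150, f_stop=None): straight line of the TCP; ori=None keeps the orientation; speed is the mean speed in mm/s. With f_stop (N) it stops when the force on the tool has changed by that much, and returns True; else False.
- robot.move_j(angles): joint-space move.
- robot.move_gripper(opening): opening from 0.0 (shut) to 1.0 (fully open); the grip force is fixed at half the most; returns when the fingers have stopped.
- robot.sleep(seconds).
- robot.inverse_kinematics(position, orientation): joint angles nearest the present ones, or None.
- robot.get_image(name): name is "scene" or "top" or "wrist"; returns a dict with "img" (384x512x3 uint8, blue, green, red), "fovy" (degrees; the focal length in pixels is half the picture's height over the tangent of half this angle, whatever the lens; pixels are square), "cx", "cy" (the principal point, pixels), "eye" and "orientation" of the camera in the world. Camera axes: x right, y down, z forward; pixel columns grow to the right and rows downward; lengths in mm; the calibration is good to about 2 mm. A picture is of the moment at which its call begins. There is no depth.
A pose or a line that the arm cannot do raises robot.MotionError and nothing moves.
- robot.hand_in(): hands the job in, once; it reports no verdict.
Readings, each from a call of its own:
- robot.current_t(): time.
- robot.current_qpos(): joint angles.
- robot.current_joint_vel(): joint speeds.
- robot.current_joint_efforts(): joint torques, N m.
- robot.current_tcp_pos(): TCP position.
- robot.current_eef_rot(): TCP orientation.
- robot.current_contact_force(): force on the tool from outside, world axes, zero at the start.
- robot.current_ft_torque(): the same for the moment, N m.
- robot.current_gripper_width(): opening from 0.0 (shut) to 1.0 (fully open).
Only numpy, scipy, OpenCV 4.12 (cv2) and the standard library are available. Lean on these libraries where they do the work, as an engineer would, in place of code of your own. Each camera call takes 0.05 s, during which the arm holds its last target.

### The job

Lay the green circuit board flat in the clamp's bed, between the blue jaw and the end fence, with its short edge flush against the fence so that it presses the orange switch lever in. Work the clamp's red-handled ratchet lever back and forth until the sprung pad holds the board: the red ring of the pad's rod has gone into the blue jaw and the jaw's edge lies on the green band, never beyond the green band by more than a few millimetres. Move the jaw only with the lever (do not push the jaw, its pad or the toothed wheel by hand), leave the mug, bottle and jar where they are, and let go of everything at the end.

Things in the scene. Friction and masses are not known exactly. Their poses are not given: they have to be found in the camera images.
- clamp: Board clamp fixed to the bench, grey base 130 x 340 x 12 mm. Origin: centre of its underside; x across the bed, y along it from the fence (-y end) to the ratchet wheel and lever (+y end), z up. Bed: black strip 80 mm wide between two aluminium rails; bed surface 16 mm above the bench, rail tops 22. The blue jaw (60 wide, 24 long, top at 53 mm) slides along the bed to -y.
- fence_face (a point): Point on the bed-side face of the aluminium end fence, mid-width, 18 mm above the bench; axes parallel to the clamp's; the face looks to clamp +y. The fence is fixed, 78 mm wide, 24 mm high above the bed (34 at the black switch body at its rear); where along the bed it is set differs each time. The board is home with its edge flush on this face.
- switch (a joint): Hinged orange switch lever in the middle of the fence, a thin strip 14 mm high, 33 mm long, upright axis. 0 rad: released, its free end sticks out 9 mm from the fence face over the bed. It grows as it is pushed towards the fence, about 0.28 when a board is flush with the fence. Its spring is weak (below 1 N at the free end).
- board: Green circuit board 70 (x) x 100 (y) x 4 mm, 0.15 to 0.31 kg, lying flat. Origin: centre of its underside, z up. In its middle an aluminium heat sink, 30 (x) x 44 (y) mm, from 4 to 42 mm above the underside: lift by it, across its 30 mm. In the bed its long side lies along the bed, either way round, with 5 mm play to each rail. Other parts on it stand up to 15 mm.
- jaw: The blue jaw; its origin lies within 1 mm of the clamp's origin at the start and moves with the jaw towards the clamp's -y. One notch of the ratchet moves it 10.5 mm. It stops after 78 mm. The rack at its side is driven by the wheel.
- pad_face (a point): Middle of the front face of the jaw's black sprung pad (46 wide, 22 high, from 19 to 41 mm above the bench), at 18 mm above the bench; it looks to the clamp's -y, to the board. At the start 122 to 136 mm from the fence face.
- pad (a joint): How far the pad is pushed back into the jaw against its spring, in m: 0 free, 0.026 bottomed. The rod (14 mm thick) shows it: at the jaw 4 mm red, then 12 mm green (gone in at 0.016), then steel. Spring: 1.6 N to start, then 0.8 N per mm. Beyond 0.023 the board is damaged. During a pull the pad goes in up to 5 mm further than the notch then holds: judge it after the lever has gone back.
- wheel: Brass ratchet wheel, 91 mm across, 18 saw teeth (20 degrees each), top 45 mm above the bench. Origin on its upright axis, 120 mm towards clamp +y from the clamp's origin, 38 mm above the bench. A sprung pawl on the clamp lets it turn counter-clockwise only (seen from above); that moves the jaw towards the fence.
- lever (a joint): The ratchet lever, a dark steel bar turning about the wheel's axis; rad, counter-clockwise from above positive; 0 points to clamp +y. Stops: -0.30 (handle towards clamp +x), +0.28 (towards clamp -x); stays where left (springs back a little under load). Towards + its pawl drives the wheel; towards - it slips back. Each full swing stop to stop and back gains one notch; a short one may gain none. 1 to 10 N.
- lever_handle (a point): Top centre of the upright red lever handle: a round post 16 mm in diameter, 130 mm from the wheel's axis, standing from 62 to 128 mm above the bench. It is fixed on the lever and does not spin.
- mug: Dark mug, 80 mm across, 95 mm high; leave it alone. Origin: centre of its underside.
- flux_bottle: White bottle with red cap, 44 mm across, 110 mm high; leave it alone. Origin: centre of its underside.
- paste_jar: Small grey jar with black lid, 48 mm across, 42 mm high; leave it alone. Origin: centre of its underside.
Things that resemble listed ones, but are neither listed nor needed, are in the scene too. Leave any black or pink look-alike of the board alone.

How it is judged:
By the outcome, as a careful person would: the job done as asked, in the order asked, and still so for the second after the job is handed in, with the robot touching nothing.
It also fails if it takes over 64 s, if anything falls off the work surface, if the arm or the gripper's body presses on something with over 40 N, if the wrist force passes 120 N, or if a joint passes its speed limit or range.

## Working session

There is one attempt and no reset: what is moved stays moved. The work goes in short steps, each a Python script; the robot and the scene stay as the last script left them, time stands still between calls to the robot, and variables do not carry over. Pictures are saved under pics/ and viewed, and the job is handed in when it is done.

```bash
mkdir -p pics; cat > h.py <<'E'
import numpy as np, cv2
from bench import robot
from scipy.spatial.transform import Rotation as R
def shot(n,f):
    d=robot.get_image(n); cv2.imwrite('pics/'+f+'.png',d['img'])
    np.save('pics/'+f+'.npy',d,allow_pickle=True); return d
def Rm(d):
    o=np.array(d['orientation'])
    return o if o.shape==(3,3) else R.from_euler('xyz',o).as_matrix()
def foc(d): return d['img'].shape[0]/2/np.tan(np.radians(d['fovy'])/2)
def ray(d,u,v,z):
    r=Rm(d)@np.array([(u-d['cx'])/foc(d),(v-d['cy'])/foc(d),1]); e=np.array(d['eye'])
    return e+r*(z-e[2])/r[2]
def proj(d,p):
    c=Rm(d).T@(np.array(p)-np.array(d['eye'])); return c[:2]/c[2]*foc(d)+[d['cx'],d['cy']]
def load(f): return np.load('pics/'+f+'.npy',allow_pickle=True).item()
E
python3 - <<'E'
from h import *
for n in ['scene','top','wrist']:
    d=shot(n,n+'0'); print(n,{k:v for k,v in d.items() if k!='img'})
    cv2.imwrite('pics/'+n+'0.png',cv2.resize(d['img'],(800,600)))
print(robot.current_t(),robot.current_eef_rot())
E
```

```text
scene {'fovy': 53.01482724941927, 'cx': 254.5335536326368, 'cy': 190.0852473630537, 'eye': array([1074.64791062, -700.22750071,  743.15390394]), 'orientation': array([-2.19957468, -0.00730889,  0.75029258])}
top {'fovy': 56.41056366725864, 'cx': 260.1641802507303, 'cy': 190.34773010695574, 'eye': array([ 354.25664021,  -37.57277022, 1185.29760881]), 'orientation': array([-3.02225756e+00,  1.26598825e-03, -1.59195008e+00])}
wrist {'fovy': 64.67335670431035, 'cx': 257.2924609513381, 'cy': 190.8666413291772, 'eye': array([ 84.35104347, 548.32357793, 384.39190617]), 'orientation': array([2.86156784e+00, 1.62934375e-03, 1.27969965e+00])}
0.15 [-3.14028998e+00 -2.59558209e-04  2.85073924e+00]
```

View pics/top0.png

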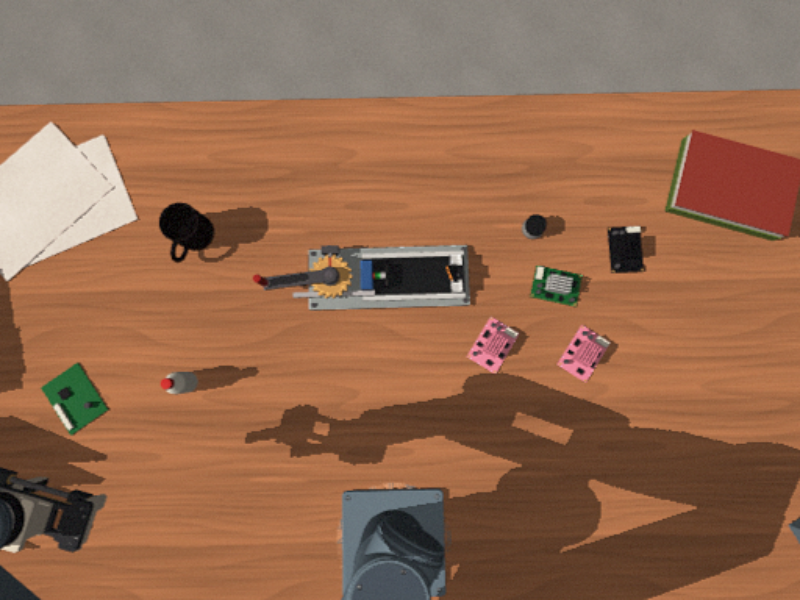

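View pics/scene0.png

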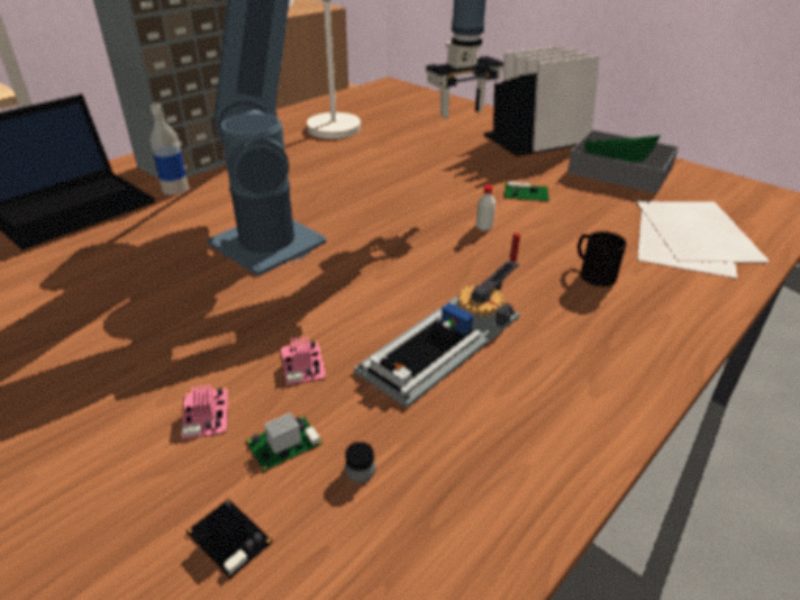

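View pics/wrist0.png

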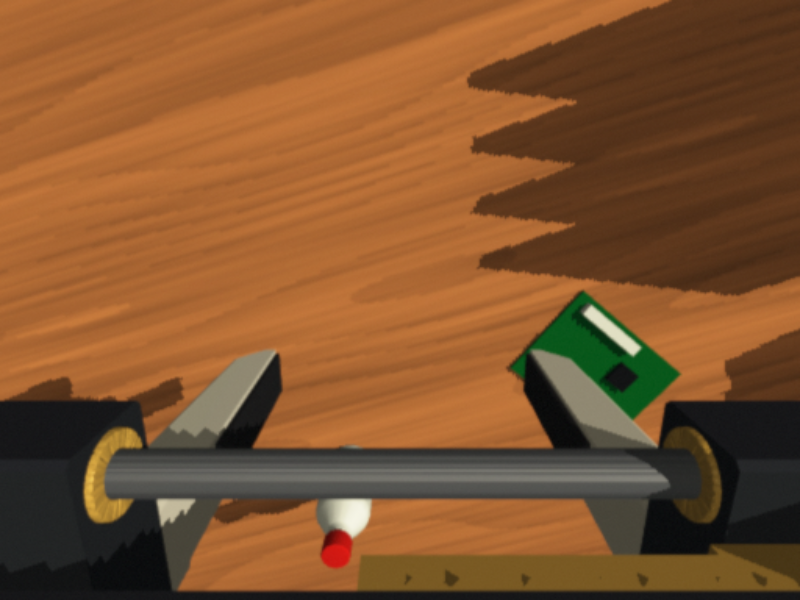

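The scene view shows the green board with the heat sink at about (283,435), and the top view has it at (557,285). The clamp's lever points left (+y) at (260,280). The green board without a heat sink, at (75,398), is a decoy. I'll compute rough positions from the top view.

```bash
cat > a.py <<'E'
from h import *
d=load('top0'); s=512/800
img=d['img']; hsv=cv2.cvtColor(img,cv2.COLOR_BGR2HSV)
def P(n,u,v,z): print(n,ray(d,u*s,v*s,z).round(1))
m=cv2.inRange(hsv,(45,80,30),(85,255,255)); 
m[:, :300]=0; m[:,400:]=0; m[:150]=0
m=cv2.morphologyEx(m,cv2.MORPH_CLOSE,np.ones((9,9)))
c=max(cv2.findContours(m,0,2)[0],key=cv2.contourArea); r=cv2.minAreaRect(c); print(r)
b=cv2.boxPoints(r); w=np.array([ray(d,*p,4) for p in b]); print(w.round(1), w.mean(0))
P('base corner+y x+',308,247,12);P('base c',309,309,12);P('fence c',469,304,12);P('fc2',467,246,12)
P('handle',259,281,128);P('wheel',330,275,45)
P('fence top l',455,270,40)
for n,u,v,z in [('mug',180,222,95),('bottle',168,384,110),('jar',535,224,42)]: P(n,u,v,z)
E
python3 a.py
```

```text
((355.60589599609375, 182.52352905273438), (30.044870376586914, 20.283000946044922), 12.52880859375)
[[ 494.3 -300.3    4. ]
 [ 560.7 -318.1    4. ]
 [ 536.5 -414.9    4. ]
 [ 470.5 -396.5    4. ]] [ 515.49361312 -357.4439517     4.        ]
base corner+y x+ [607.9 169.   12. ]
base c [474.7 166.9  12. ]
fence c [ 478.2 -170.6   12. ]
fc2 [ 602.8 -170.6   12. ]
handle [518.6 242.2 128. ]
wheel [540.9 117.8  45. ]
fence top l [ 546.7 -140.8   40. ]
mug [646.2 409.9  95. ]
bottle [327.  418.1 110. ]
jar [ 640.2 -310.9   42. ]
```

```bash
cat > b.py <<'E'
from h import *
d=load('wrist0')
Rt=R.from_euler('xyz',[-3.14029,-.00026,2.85074]).as_matrix(); t=np.array([157.673,526.92,218.653])
Rc=Rt.T@Rm(d); tc=Rt.T@(np.array(d['eye'])-t); print(tc,Rc.round(3))
def pr(p,pos,yaw):
    T=R.from_euler('xyz',[np.pi,0,yaw]).as_matrix()
    e=np.array(pos)+T@tc; c=(T@Rc).T@(np.array(p)-e); return (c[:2]/c[2]*foc(d)+[d['cx'],d['cy']]).round()
print('tcp',pr(t,t,np.pi/2),pr([541,0,0],[541,0,218],np.pi/2),pr([541,100,0],[541,0,218],np.pi/2))
for pos in ([541,-90,300],[541,-60,300],[541,-150,300]):
  for yaw in (np.pi/2,-np.pi/2):
    print(pos,yaw,[pr(p,pos,yaw) for p in ([541,-140,40],[541,0,50],[520,242,128],[541,118,45])], robot.inverse_kinematics(pos,[np.pi,0,yaw]))
E
python3 b.py
```

```text
[  76.42338886   -0.73772927 -165.71822129] [[-0.    -0.961 -0.277]
 [ 1.    -0.    -0.   ]
 [ 0.    -0.277  0.961]]
tcp [259. 237.] [258. 165.] [258.  83.]
[541, -90, 300] 1.5707963267948966 [array([258., 193.]), array([258.,  93.]), array([ 233., -214.]), array([258.,  -9.])] [-0.36827852  0.2148466   1.39541416  0.          1.53133189 -0.36827852]
[541, -90, 300] -1.5707963267948966 [array([258., 124.]), array([258., 221.]), array([273., 398.]), array([258., 289.])] [-3.68278519e-01  2.14846601e-01  1.39541416e+00 -4.44089210e-16
  1.53133189e+00  2.77331413e+00]
[541, -60, 300] 1.5707963267948966 [array([258., 213.]), array([258., 116.]), array([ 234., -168.]), array([258.,  18.])] [-0.31544483  0.20710207  1.40520705  0.          1.52928353 -0.31544483]
[541, -60, 300] -1.5707963267948966 [array([258., 101.]), array([258., 202.]), array([273., 382.]), array([258., 273.])] [-3.15444833e-01  2.07102070e-01  1.40520705e+00 -4.44089210e-16
  1.52928353e+00  2.82614782e+00]
[541, -150, 300] 1.5707963267948966 [array([258., 153.]), array([258.,  42.]), array([ 231., -316.]), array([258., -69.])] [-0.46913462  0.23927214  1.3640497   0.          1.53827081 -0.46913462]
[541, -150, 300] -1.5707963267948966 [array([258., 167.]), array([258., 258.]), array([272., 429.]), array([258., 321.])] [-4.69134617e-01  2.39272140e-01  1.36404970e+00 -4.44089210e-16
  1.53827081e+00  2.67245804e+00]
```

```bash
python3 - <<'E'
from h import *
robot.move_ptp([541,-80,300],[np.pi,0,np.pi/2]); print(robot.current_t())
robot.sleep(.1)
d=shot('wrist','w1'); cv2.imwrite('pics/w1.png',cv2.resize(d['img'],(800,600),interpolation=cv2.INTER_CUBIC))
robot.move_ptp([515,-400,260],[np.pi,0,np.radians(76)]); print(robot.current_t())
robot.sleep(.1)
d=shot('wrist','w2'); cv2.imwrite('pics/w2.png',cv2.resize(d['img'],(800,600),interpolation=cv2.INTER_CUBIC))
print(robot.current_t())
E
```

```text
2.7083
4.0833
4.2333
```

View pics/w1.png

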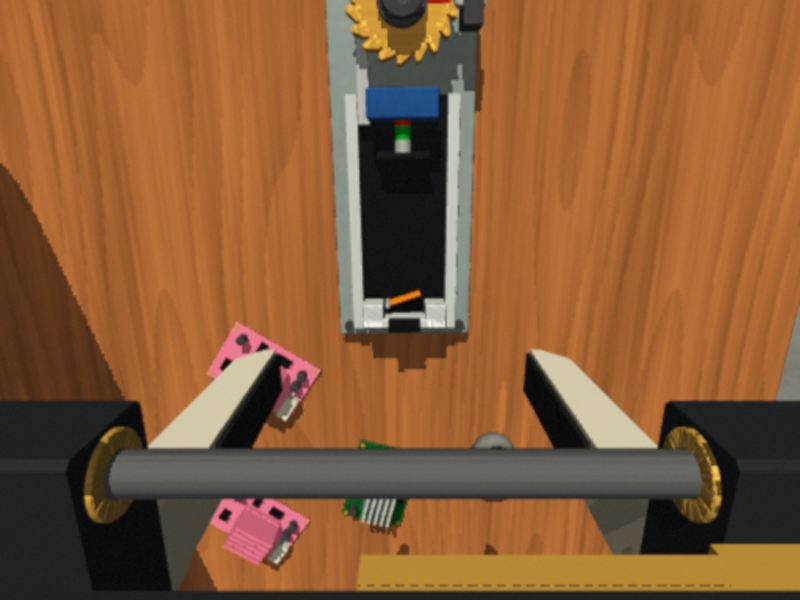

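View pics/w2.png

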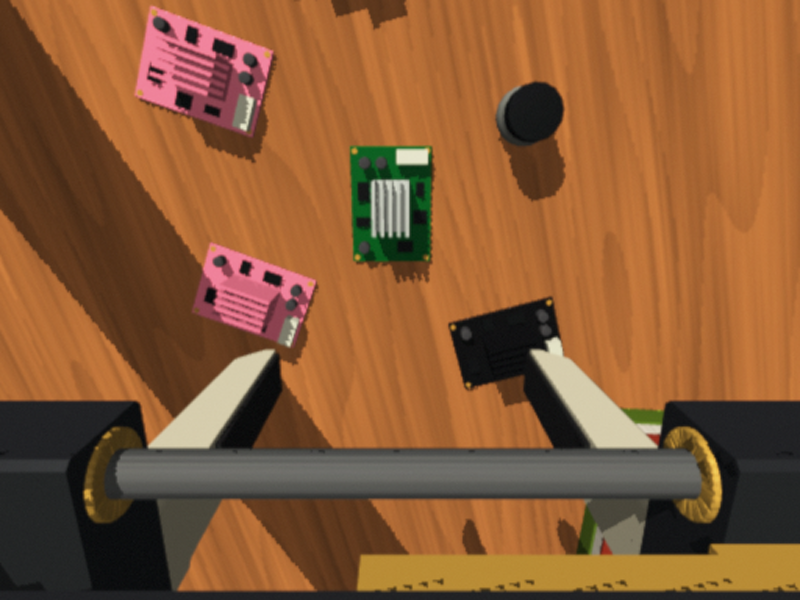

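Picture w1 shows the clamp from above: fence front edge near row 299, orange lever at (404,298), pad front near row 155, jaw at rows 88–118. Picture w2 shows the target board upright, with corners at about (351,148) and (432,263). I'll zoom in to measure them accurately.

```bash
python3 - <<'E'
from h import *
a=load('w1')['img'][45:220,200:310]; cv2.imwrite('pics/z1.png',cv2.resize(a,None,fx=3.4,fy=3.4,interpolation=cv2.INTER_NEAREST))
d=load('w2'); img=d['img']; hsv=cv2.cvtColor(img,cv2.COLOR_BGR2HSV)
m=cv2.inRange(hsv,(45,100,30),(85,255,255)); m[200:]=0
m=cv2.morphologyEx(m,cv2.MORPH_CLOSE,np.ones((15,15)))
c=max(cv2.findContours(m,0,2)[0],key=cv2.contourArea); 
w=np.array([ray(d,p[0]+.0,p[1]+.0,4)[:2] for p in c[:,0].astype(float)],np.float32); print(cv2.minAreaRect(w), cv2.boxPoints(cv2.minAreaRect(w)))
# heat sink top
m2=cv2.inRange(hsv,(0,0,100),(180,50,255)); m2[:112]=0;m2[155:]=0;m2[:,:232]=0;m2[:,266:]=0
m2=cv2.morphologyEx(m2,cv2.MORPH_CLOSE,np.ones((7,7)))
c=max(cv2.findContours(m2,0,2)[0],key=cv2.contourArea); print(cv2.boundingRect(c))
w=np.array([ray(d,p[0],p[1],42)[:2] for p in c[:,0].astype(float)],np.float32); print(cv2.minAreaRect(w))
a=img[80:180,210:290]; cv2.imwrite('pics/z2.png',cv2.resize(a,None,fx=5,fy=5,interpolation=cv2.INTER_NEAREST))
E
```

```text
((516.7427978515625, -357.210205078125), (97.47425842285156, 69.15425872802734), 76.24302673339844) [[ 471.5677  -396.32663]
 [ 538.7381  -412.77182]
 [ 561.9179  -318.09378]
 [ 494.7475  -301.6486 ]]
(237, 115, 25, 37)
((516.399658203125, -356.4700927734375), (44.50311279296875, 30.281869888305664), 76.1152572631836)
```

View pics/z1.png

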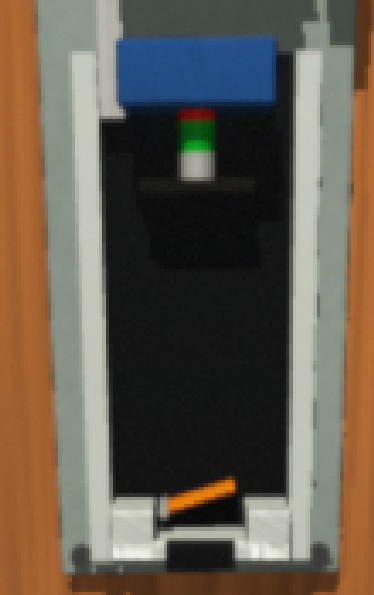

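View pics/z2.png

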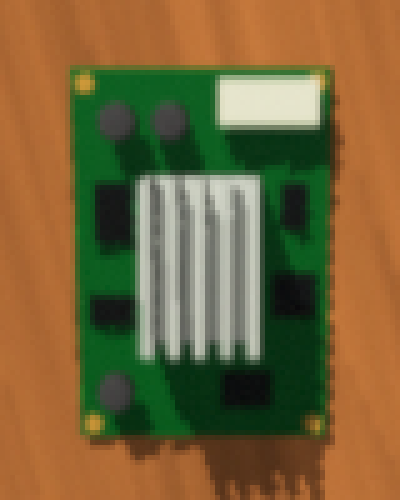

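```bash
python3 - <<'E'
from h import *
d=load('w1')
def P(n,u,v,z): print(n,ray(d,200+u/3.4-.5,45+v/3.4-.5,z).round(1))
P('fence bottom L',112,497,18);P('fence bottom R',288,497,18);P('fence top front512',112,512,40);P('508',270,508,40)
P('fence rear',112,557,40)
P('pad top front',138,192,41);P('pad r',254,190,41);P('pad top rear',180,180,41)
P('jaw L front',117,106,53);P('jaw R',276,104,53); P('jaw rear',117,39,53)
P('railL',102,300,22);P('railR',297,300,22);P('railLb',112,540,22);P('railRb',289,540,22);P('railRt',295,60,22);
P('baseL',66,572,12);P('baseR',338,570,12);P('sw tip',236,484,25);P('lt',40,60,12);P('rt',354,60,12)
P('ring/jaw',197,110,30);P('green start',197,121,37);P('green end',197,152,37)
dt=load('top0');s=.64
hsv=cv2.cvtColor(dt['img'],cv2.COLOR_BGR2HSV)
m=cv2.inRange(hsv,(0,150,60),(6,255,255))|cv2.inRange(hsv,(174,150,60),(180,255,255)); m[:,:150]=0;m[:,190:]=0;m[:160]=0;m[200:]=0
print(np.argwhere(m)[:,::-1].tolist())
E
python3 - <<'E'
import cv2
a=cv2.imread('pics/top0.png')
E
python3 - <<'E'
import sys; sys.path.insert(0,'.')
import os; os.chdir('.')
from h import *
a=load('top0')['img'][150:205,150:310]; cv2.imwrite('pics/z3.png',cv2.resize(a,None,fx=5,fy=5,interpolation=cv2.INTER_NEAREST))
E
```

```text
fence bottom L [ 503.4 -131.4   18. ]
fence bottom R [ 583.  -131.3   18. ]
fence top front512 [ 505.1 -131.8   40. ]
508 [ 573.3 -130.    40. ]
fence rear [ 504.7 -152.4   40. ]
pad top front [518.3   0.7  41. ]
pad r [564.2   1.5  41. ]
pad top rear [535.    5.3  41. ]
jaw L front [511.5  31.6  53. ]
jaw R [571.3  32.4  53. ]
jaw rear [512.   54.9  53. ]
railL [501.4 -43.2  22. ]
railR [584.2 -43.1  22. ]
railLb [ 503.3 -150.6   22. ]
railRb [ 583.6 -150.5   22. ]
railRt [580.8  51.5  22. ]
baseL [ 480.6 -169.7   12. ]
baseR [ 607.9 -168.6   12. ]
sw tip [ 559.1 -123.4   25. ]
lt [477.5  52.6  12. ]
rt [605.8  52.8  12. ]
ring/jaw [541.6  32.1  30. ]
green start [541.6  27.5  37. ]
green end [541.7  15.9  37. ]
[[162, 176], [163, 176], [164, 176], [165, 176], [162, 177], [163, 177], [164, 177], [165, 177], [166, 177], [167, 177], [162, 178], [163, 178], [164, 178], [165, 178], [166, 178], [162, 179], [163, 179], [164, 179], [165, 179], [166, 179], [167, 179], [169, 179], [163, 180], [164, 180], [165, 180], [168, 180], [169, 180], [170, 180], [165, 181], [167, 181], [168, 181], [169, 181], [170, 181], [168, 182], [169, 182]]
```

View pics/z3.png

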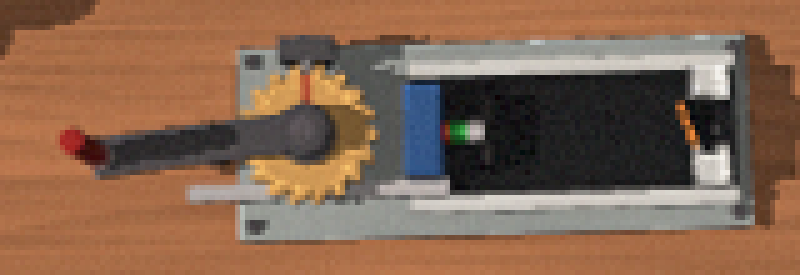

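```bash
python3 - <<'E'
from h import *
y=np.radians(76.2); o=[np.pi,0,y]
robot.move_ptp([516.6,-356.9,90],o)
robot.move_linear([516.6,-356.9,19.5],speed=120,f_stop=8)
print(robot.current_tcp_pos())
robot.move_gripper(0.0)
print('w',robot.current_gripper_width()*93, robot.current_t())
robot.move_linear([516.6,-356.9,110],speed=150)
robot.move_ptp([542.5,-69,110],[np.pi,0,np.pi/2+.011])
print('w',robot.current_gripper_width()*93,robot.current_contact_force(), robot.current_t())
robot.sleep(.1)
d=shot('wrist','w3'); cv2.imwrite('pics/w3.png',cv2.resize(d['img'],(800,600),interpolation=cv2.INTER_CUBIC))
E
```

```text
[ 517.19251436 -357.66291237   20.42844792]
w 29.981084486940876 6.7083
w 29.451581760006036 [-0.62431599  0.42363983 -0.77271568] 8.575
```

View pics/w3.png

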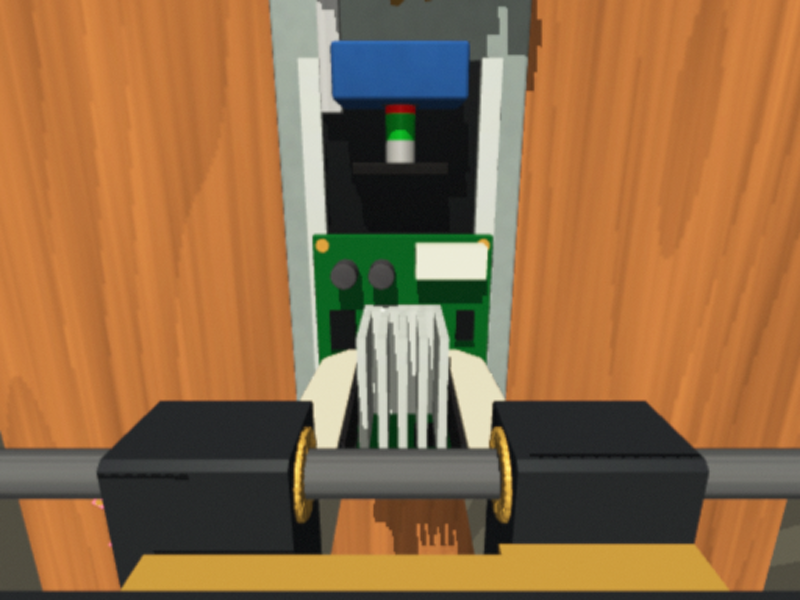

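The picture shows the board held level, its far corners at (316,236) and (491,236). I'll check its pose in the grip and then lower it.

```bash
python3 - <<'E'
from h import *
d=load('w3')
p=robot.current_tcp_pos(); print('tcp',p,robot.current_eef_rot())
z=p[2]-20.4+4
for u,v in [(314,236),(492,236)]: print(ray(d,u*.64,v*.64,z))
for n,u,v,zz in [('railL',324,180,22),('railR',478,180,22),('jawL',332,99,53),('jawR',469,99,53),('padl',352,173,41),('padr',448,173,41)]: print(n,ray(d,u*.64,v*.64,zz))
E
```

```text
tcp [542.78963161 -70.56653438 109.89635436] [3.14143753e+00 3.30608837e-04 1.57962142e+00]
[508.84317684 -22.04985706  93.49635436]
[577.70744897 -21.45932565  93.49635436]
railL [502.1269473   -3.65598626  22.        ]
railR [582.3702119   -2.96221216  22.        ]
jawL [511.82176041  31.94868596  53.        ]
jawR [571.75177093  32.47249842  53.        ]
padl [5.18710747e+02 4.37252633e-01 4.10000000e+01]
padr [564.8124326    0.83623485  41.        ]
```

```bash
python3 - <<'E'
from h import *
robot.move_linear([542,-65,60],speed=120)
robot.move_linear([542,-65,44],speed=100)
robot.sleep(.1)
s=robot.move_linear([542,-65,32],speed=30,f_stop=4); p=robot.current_tcp_pos(); print(s,p,robot.current_contact_force(),robot.current_t())
robot.move_linear([542,-65,p[2]+.8],speed=30)
print(robot.current_tcp_pos(),robot.current_contact_force())
s=robot.move_linear([542,-92,p[2]+.8],speed=40,f_stop=7); print(s,robot.current_tcp_pos(),robot.current_contact_force(),robot.current_t())
robot.sleep(.2);print(robot.current_tcp_pos(),robot.current_contact_force())
d=shot('wrist','w4'); cv2.imwrite('pics/w4.png',cv2.resize(d['img'],(800,600),interpolation=cv2.INTER_CUBIC))
E
```

```text
True [542.53218817 -65.16914265  35.04431107] [0.64102869 0.30351731 4.44323569] 10.0583
[541.64679946 -64.8904878   35.47732752] [-0.89703417  0.38026259 -1.81750733]
True [541.61307267 -81.41641595  35.39825759] [ 1.26235418  1.03768322 -1.15454562] 10.7917
[541.48753319 -81.27165973  35.11204448] [ 0.90318527 -0.52203702  1.46462423]
```

View pics/w4.png

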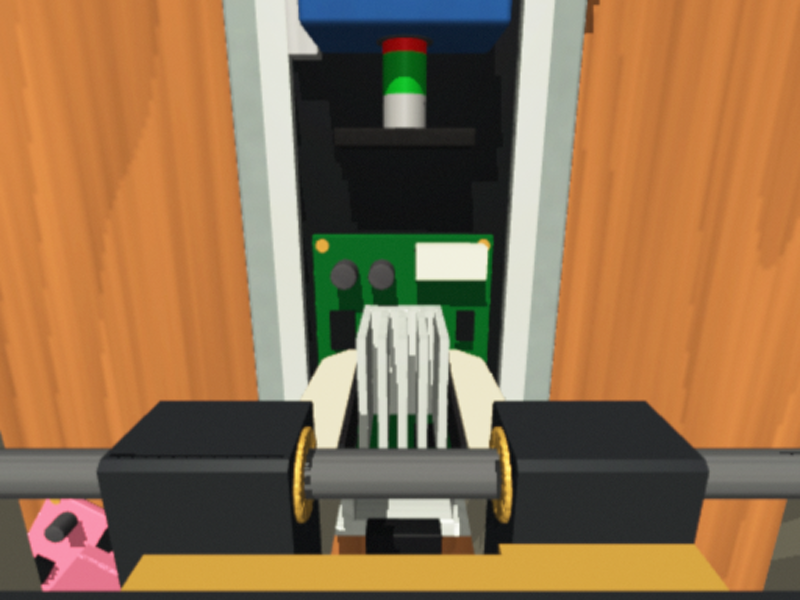

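Picture w4 shows the board lying straight between the rails, its free edge at row 236. I'll push it lightly once more to confirm it's flush, then release.

```bash
python3 - <<'E'
from h import *
p=robot.current_tcp_pos()
s=robot.move_linear([p[0],-88,p[2]],speed=20,f_stop=6); print(s,robot.current_tcp_pos(),robot.current_contact_force(),robot.current_t())
robot.move_gripper(0.55)
p=robot.current_tcp_pos();print(p)
robot.move_linear([p[0],p[1],100],speed=150)
robot.move_ptp([541,-50,240],[np.pi,0,np.pi/2])
robot.sleep(.1)
d=shot('wrist','w5'); cv2.imwrite('pics/w5.png',cv2.resize(d['img'],(800,600),interpolation=cv2.INTER_CUBIC))
print(robot.current_t())
E
```

```text
True [541.45444096 -81.29771303  35.08090413] [-0.42794002  0.7123836   4.36574971] 11.25
[541.2023151  -81.1877337   34.71443408]
13.1917
```

View pics/w5.png

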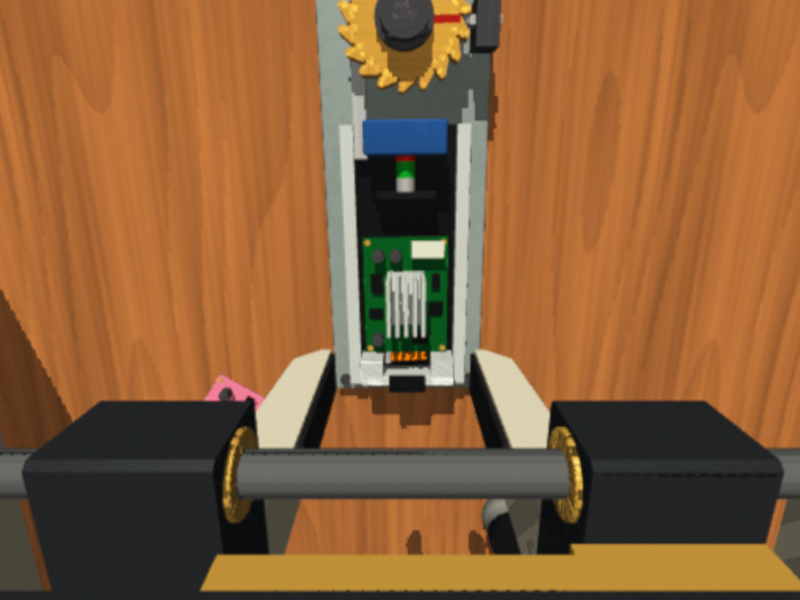

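Picture w5 shows the board seated, with the orange lever lying along the fence at (408,356). I'll zoom in and measure the flushness.

```bash
python3 - <<'E'
from h import *
d=load('w5')
a=d['img'][70:255,205:315]; cv2.imwrite('pics/z5.png',cv2.resize(a,None,fx=3.2,fy=3.2,interpolation=cv2.INTER_NEAREST))
hsv=cv2.cvtColor(d['img'],cv2.COLOR_BGR2HSV)
m=cv2.inRange(hsv,(45,100,30),(85,255,255)); m[:140]=0
ys,xs=np.nonzero(m); print(xs.min(),xs.max(),ys.min(),ys.max())
for u in (240,275):
    c=np.nonzero(m[:,u])[0]; print(u,c.min(),c.max(),ray(d,u,c.min()-.5,20),ray(d,u,c.max()+.5,20))
E
```

```text
231 287 150 224
240 151 224 [517.41594195 -30.37816622  20.        ] [ 515.77838982 -131.26534659   20.        ]
275 151 224 [561.82132582 -30.37505253  20.        ] [ 563.3881533  -131.21107224   20.        ]
```

View pics/z5.png

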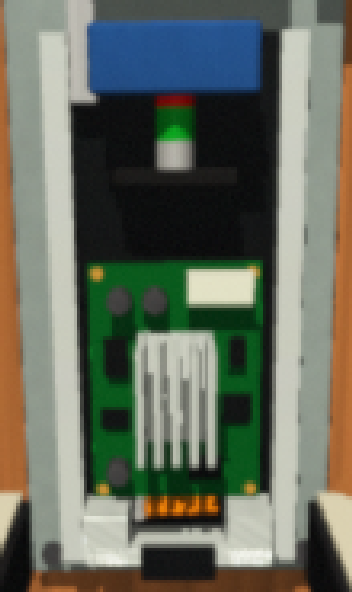

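The board's edge measures y = −131.3, the same as the fence face, so it's flush with the switch pressed in. Next I'll locate the lever handle.

```bash
python3 - <<'E'
from h import *
robot.move_ptp([525,190,240],[np.pi,0,np.pi/2])
robot.sleep(.1)
d=shot('wrist','w6'); cv2.imwrite('pics/w6.png',cv2.resize(d['img'],(800,600),interpolation=cv2.INTER_CUBIC))
hsv=cv2.cvtColor(d['img'],cv2.COLOR_BGR2HSV)
m=cv2.inRange(hsv,(0,120,50),(6,255,255))|cv2.inRange(hsv,(174,120,50),(180,255,255))
for c in cv2.findContours(m,0,2)[0]:
    if cv2.contourArea(c)>30: print(cv2.boundingRect(c),cv2.contourArea(c))
print(robot.current_t())
E
```

```text
(249, 112, 18, 20) 242.0
14.2917
```

View pics/w6.png

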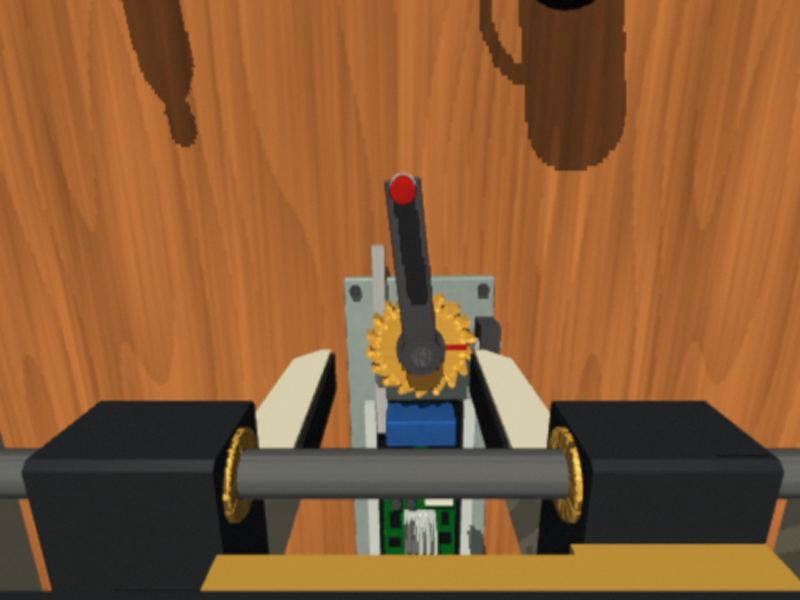

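Picture w6 shows the red handle top at (402,190) and the hub at (421,352), with nothing near the swing.

```bash
python3 - <<'E'
from h import *
d=load('w6')
h=ray(d,402.5*.64,190*.64,128); ax=ray(d,421*.64,352*.64,62); print(h,ax,h-ax)
A=np.array([541.0,118.8]); v=h[:2]-A; print(np.hypot(*v), np.arctan2(-v[0],v[1]))
E
```

```text
[526.36926346 249.29967215 128.        ] [540.64585843 121.94421694  62.        ] [-14.27659497 127.35545521  66.        ]
131.31726041163157 0.11164698557070116
```

```bash
cat >> h.py <<'E'
A=np.array([540.9,119.0]); Z=86; YAW=.011
def hp(q,z=Z): a=q+YAW; return [A[0]-130*np.sin(a),A[1]+130*np.cos(a),z]
def swing(q0,q1,f=25,speed=150):
    for q in (.5*(q0+q1),q1):
        s=robot.move_linear(hp(q),speed=speed,f_stop=f)
        if s: break
    p=np.array(robot.current_tcp_pos()); v=p[:2]-A
    print('swing',q1,s,'ang',round(np.arctan2(-v[0],v[1])-YAW,3),np.array(robot.current_contact_force()).round(1),round(robot.current_t(),2))
    return s
E
python3 - <<'E'
from h import *
o=[np.pi,0,np.pi/2]
robot.move_gripper(0.42)
robot.move_ptp([526.4,248.8,150],o)
print(robot.move_linear([526.4,248.8,Z],speed=120,f_stop=8),robot.current_tcp_pos())
robot.move_gripper(0.25); print(robot.current_gripper_width()*93,robot.current_t())
swing(.10,-.35)
swing(-.30,.33)
swing(.28,-.35)
d=shot('wrist','w7'); cv2.imwrite('pics/w7.png',cv2.resize(d['img'],(800,600),interpolation=cv2.INTER_CUBIC))
d=shot('top','t7'); cv2.imwrite('pics/t7.png',cv2.resize(d['img'][140:215,140:320],None,fx=4.4,fy=4.4,interpolation=cv2.INTER_NEAREST))
E
```

```text
False [527.44226691 248.64140364  87.27684655]
23.418586509999066 16.4667
swing -0.35 True ang -0.073 [-0.7 -0.4 -0.4] 16.73
swing 0.33 False ang 0.319 [3.8 0.  0.5] 17.4
swing -0.35 True ang -0.318 [-2.9 -0.2  1.3] 18.21
```

View pics/w7.png

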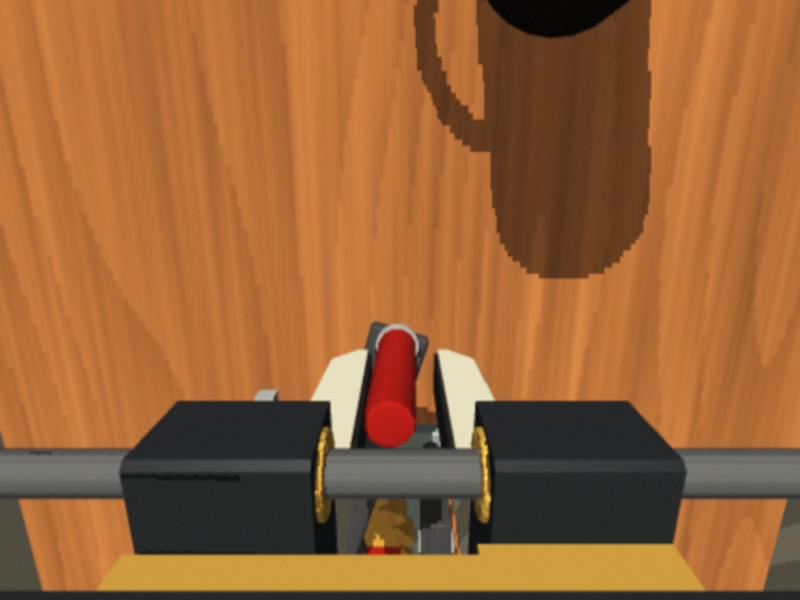

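View pics/t7.png

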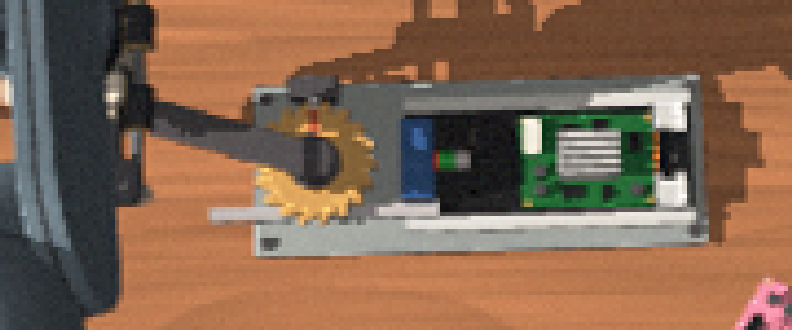

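Picture w7 shows the post between the fingers with the lever at its minus stop. In t7 the wheel mark has hardly moved: the short first swing gained nothing. I'll do full swings and measure the jaw after each.

```bash
cat >> h.py <<'E'
def jaw(f):
    d=shot('top',f); hsv=cv2.cvtColor(d['img'],cv2.COLOR_BGR2HSV)
    m=cv2.inRange(hsv,(100,140,50),(125,255,255)); m[:150]=0;m[200:]=0;m[:,:200]=0;m[:,320:]=0
    ys,xs=np.nonzero(m); v=np.median(ys); u=[np.nonzero(m[y])[0].max()+.5 for y in range(int(v)-5,int(v)+6)]
    r=ray(d,np.mean(u),v,53); print('jaw front y',r[1].round(1))
    cv2.imwrite('pics/%s.png'%f,cv2.resize(d['img'][140:215,200:320],None,fx=6.6,fy=6.6,interpolation=cv2.INTER_NEAREST))
E
python3 - <<'E'
from h import *
d=load('top0')
import h
for n in('top0','t7'):
    d=load(n); hsv=cv2.cvtColor(d['img'],cv2.COLOR_BGR2HSV)
    m=cv2.inRange(hsv,(100,140,50),(125,255,255)); m[:150]=0;m[200:]=0;m[:,:200]=0;m[:,320:]=0
    ys,xs=np.nonzero(m); v=np.median(ys); u=[np.nonzero(m[y])[0].max()+.5 for y in range(int(v)-5,int(v)+6)]
    print(n,ray(d,np.mean(u),v,53)[1])
swing(-.30,.34,f=30,speed=120)
jaw('j0')
swing(.28,-.36,f=30,speed=120)
jaw('j1')
E
```

```text
top0 32.232054722720676
t7 31.91886989387835
swing 0.34 False ang 0.32 [ 5.9  2.3 -0.9] 19.32
jaw front y 18.2
swing -0.36 True ang -0.314 [-2.5  0.1  1.5] 20.32
jaw front y 21.5
```

View pics/j1.png

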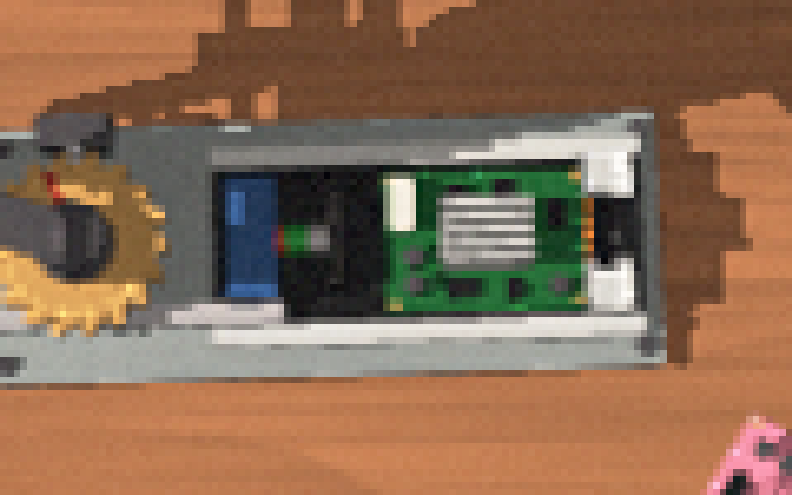

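One notch gained (32 → 21.5 mm). About 31.5 mm was free at the start, so four notches should give roughly 10 mm of compression. I'll do two more and check.

```bash
python3 - <<'E'
from h import *
for k in (2,3):
    swing(-.30,.34,f=30,speed=120)
    swing(.28,-.36,f=30,speed=120)
    jaw('j%d'%k)
E
```

```text
swing 0.34 False ang 0.32 [5.7 2.2 0.3] 21.38
swing -0.36 True ang -0.311 [-1.7  0.6  2. ] 22.33
jaw front y 11.5
swing 0.34 False ang 0.32 [ 5.7  2.  -1.7] 23.38
swing -0.36 True ang -0.306 [-3.2 -0.5  2.3] 24.32
jaw front y 1.4
```

View pics/j3.png

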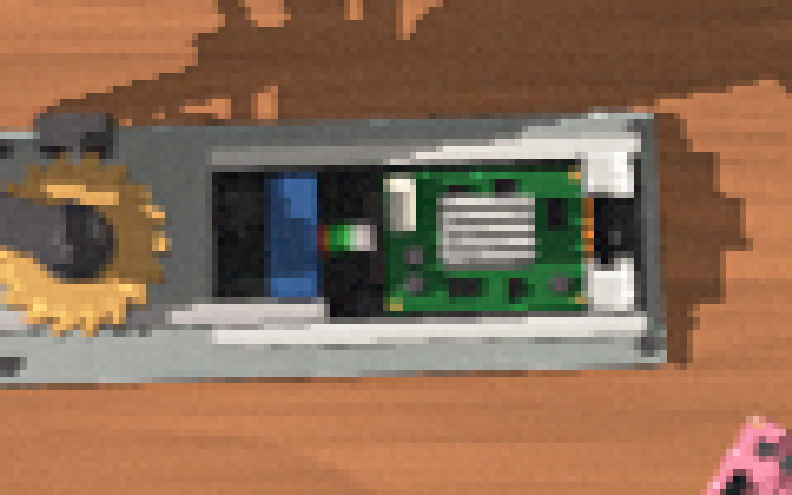

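In j3 the red ring is still outside the jaw and the pad is about to touch the board. One more notch.

```bash
python3 - <<'E'
from h import *
swing(-.30,.34,f=32,speed=120)
swing(.28,-.36,f=32,speed=120)
jaw('j4')
p=robot.current_tcp_pos()
robot.move_linear(hp(-.30),speed=60)
robot.move_gripper(0.42)
p=robot.current_tcp_pos(); robot.move_linear([p[0],p[1],160],speed=120,f_stop=10)
robot.move_ptp([541,-60,260],[np.pi,0,np.pi/2]); robot.sleep(.1)
d=shot('wrist','w8')
cv2.imwrite('pics/w8.png',cv2.resize(d['img'][60:260,180:340],None,fx=3,fy=3,interpolation=cv2.INTER_NEAREST))
print(robot.current_t())
E
```

```text
swing 0.34 False ang 0.319 [ 5.   2.4 -0.1] 25.38
swing -0.36 True ang -0.302 [-2.2  0.4  2.7] 26.32
jaw front y -9.5
29.275
```

View pics/w8.png

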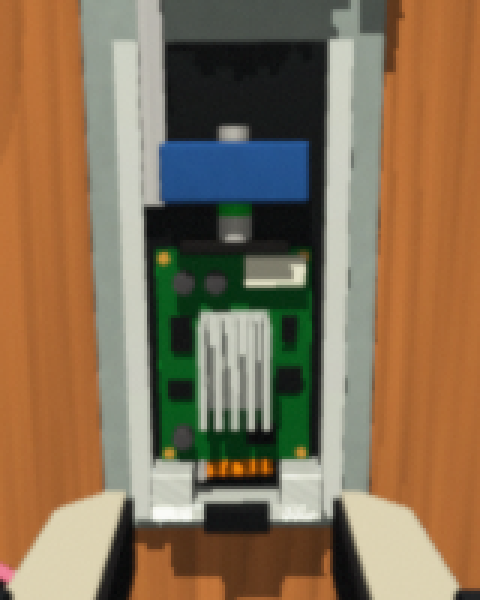

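Picture w8 shows the jaw edge at row 203 on the green band, with green visible on rows 203–217 and no red left. The board's still flush and the orange lever pressed. I'll measure it, check the bystanders, and hand in.

```bash
python3 - <<'E'
from h import *
d=load('w8')
P=lambda u,v,z: ray(d,180+u/3-.5,60+v/3-.5,z)[1].round(1)
print('jaw',P(235,201,53),'green/steel',P(235,217,37),'pad front',P(235,250,41),'board',P(235,458,20))
robot.move_linear([541,-60,320],speed=150)
robot.sleep(.3)
d=shot('scene','s9'); cv2.imwrite('pics/s9.png',cv2.resize(d['img'],(800,600)))
a=load('top0')['img']; 
t=shot('top','t9'); cv2.imwrite('pics/t9.png',cv2.resize(t['img'],(800,600)))
E
```

```text
jaw -8.7 green/steel -16.4 pad front -29.8 board -130.4
```

View pics/s9.png

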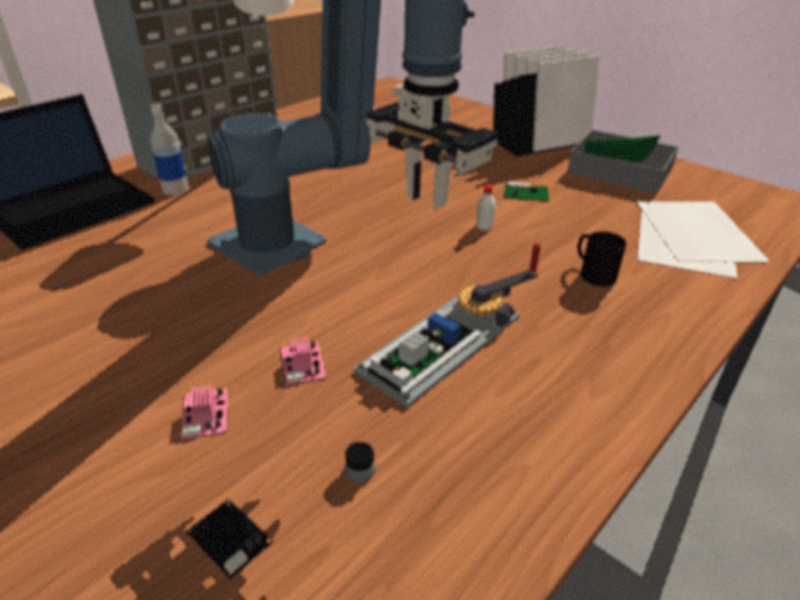

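The mug, bottle, jar and look-alikes are where they were, and the gripper is clear. The pad's depth is about 10 mm, inside the 4–16 mm band.

```bash
python3 -c "
from h import *
print(robot.current_t()); robot.hand_in()"
```

```text
30.225
the job is handed in; nothing more can be done
```

The board is clamped and the job is handed in at about 30 s of the 64 s allowed. I lifted the green board by its heat sink, laid it in the bed and slid it against the fence. I then worked the ratchet lever until four notches were gained. The pad's depth is about 10 mm.

**Last checks:**
- **Board:** its edge measured level with the fence face, within the 2 mm calibration, and the orange switch lever is pressed in.
- **Jaw:** the red ring has gone into the jaw and the jaw's edge lies on the green band.
- **Surroundings:** the mug, bottle, jar and look-alike boards look unmoved, and the gripper is open and clear of everything.

**What went wrong or disagreed:**
- The first lever swing stopped early on a force spike. That cycle gained no notch, so I ran five cycles for four notches.
- The second push against the fence stopped at once on the force limit, but mostly from vertical force. I relied on the camera to confirm the board was flush.
- The first top-view reading of the handle was about 8 mm off from the wrist-camera reading. I used the wrist camera's.

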